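# Put the square-cornered clay blanks away to dry

## Robot

A 6-joint arm with a two-finger parallel gripper is mounted at the origin on the work surface. World frame = base frame: x ahead of the robot, y to its left, z up, the work surface at z = 0. Lengths are in m, angles in degrees, forces in N, time in s.
With the tool pointing down it reaches from about 0.4 to 0.825 m from the base axis. Payload 7 kg.
Tool frame: the origin (TCP) lies at the very end of the fingers, on their centre line; the grasp point (between the pads) lies 19 mm behind it; z points along the fingers, y is the line along which they close (so a half turn about z gives the same grasp; the last joint's range is limited). The gripper opens to 88 mm and grips with 3 to 60 N. Pads are 19 mm wide; open, the fingers measure 130 mm over their backs; the gripper's body (78 mm by 193 mm) begins 47 mm behind the grasp point.
Start: joints at [-56.889, 20.546, 0.682, 0, -70.136, -16.507], TCP at [0.193, -0.647, 0.227] pointing down, gripper open.
Joint ranges: [-176.03, 176.03], [-82.01, 121.73], [-58.28, 71.71], [-173.87, 95.51], [-174.79, -0.11], [-173.66, 173.66]. Speed limits (degrees/s): [136.94, 136.94, 172.46, 180, 180, 180].

## Interface

Orientations are given as [roll, pitch, yaw] about the fixed x, y, z axes, in that order (R = Rz(yaw) Ry(pitch) Rx(roll)).
In Python, from plant import get_obs, snapshot, camera_params, close_job, boxes_of, cut_out, landmark_of gives the robot as it stands.
- The arm moves only by the shell command python3 -m inch 'ROWS' [OPENING]. ROWS is text: rows parted by semicolons, each of 6 numbers parted by spaces: the shift along the tool's x, y, z in units of 30 cm (1.0 is 30 cm), then the turn, a rotation vector about the tool's x, y, z in units of pi rad (1.0 is pi rad). A call has 1 to 10 rows; each row is the pose to reach, as a shift and turn from the pose commanded when the call began, along the tool's axes at that moment, turning the shorter way round; what a row does not reach only later rows make up. A row lasts 1/12 s, in which the tool goes at most 41.7 mm and 7.16 degrees, less where a joint would pass 70% of its speed; a pose out of reach is approached as far as the arm can. A call with a number of a shift or a turn outside -1 to 1 is refused whole. A call with a gripper value outside its range is refused whole. OPENING is the closure, from -1 (fully open) to 1 (shut), set as the call begins (- or left out, the last holds). The fingers move at their own pace and stop on an object; the grip force is fixed at half the most. Time passes only in rows, so rows that repeat a pose let the fingers close. It gives the time, the measured TCP pose, the force, the opening and the grip force at its end, in the units of the state.
- get_obs(): the state, without advancing time (a new reading comes with each control period).
- snapshot(name): name is "scene" or "top" or "wrist"; returns the picture (400x640x3 uint8, red, green, blue); there is no depth.
- camera_params(name): a dict with "mtx" (3x3 intrinsics, pixels), "k1" (the pictures are not rectified: a ray, as slopes to the right and down, at radius r is drawn at 1 + k1 r^2 times it, then the intrinsics apply), "rvec" (rotation vector, rad) and "tvec" (3), from world to camera coordinates, as OpenCV has them. Camera axes: x right, y down, z forward; pixel columns grow to the right and rows downward; lengths in m; the calibration is good to about 2 mm. A picture is of the moment at which its call begins: read the wrist's pose just before it. camera_params takes no time and is no camera call; for the wrist camera it gives the pose at the moment of the call.
- close_job(): hands the job in; it is judged then, once.
Trained networks look in the newest picture that a camera, given by its name, has taken for a name from the list of things; names that differ only in an ending like _2 or _b are one class to them, and where a whole thing is asked for, a point or a joint stands for the part that bears it (a point fixed in the world has none). Each returns a list of dicts, best first, with "p" (0 to 1); they miss things now and then, are a little off and sometimes report something else, mostly with a low value. They report only what shows in the picture. A call takes as long as a camera call. They do not tell look-alikes from the thing itself.
- boxes_of(camera, thing): "rect" ([left, top, width, height] in pixels, round what is visible of it).
- cut_out(camera, thing): "pixels" (400x640 bool, what is visible of it) and "rect" ([left, top, width, height] in pixels, round what is visible of it).
- landmark_of(camera, thing): "uv" ([column, row] in pixels: a listed point, or the origin of a listed thing).
The state is a dict: "clock": time; "joint_pos": joint angles; "qvel": joint speeds; "tau": joint torques, N m; "tool_pos": TCP position; "orientation": TCP orientation; "force": force on the tool from outside, world axes, zero at the start; "moment": the same for the moment, N m; "opening": finger opening in m; "gripper_force": force on a finger pad.
Only numpy, scipy, OpenCV 4.12 (cv2) and the standard library are available. Lean on these libraries where they do the work, as an engineer would, in place of code of your own. Each camera call takes 0.05 s, during which the arm holds its last target. There are 200 camera calls.

## Task

Put the four square-cornered clay blanks away to dry, each in the place made for it: the two standing plaques upright and fully down in the drying stand whose slot matches their thickness, not sticking out past its ends, and the square and the oblong tile flat on the floor of the tray of their own shape. The clay is brittle, so set each piece down without dropping it, and leave the two round blanks lying among them where they are.

Things in the scene. Friction and masses are not known exactly. Their poses are not given: they have to be found in the camera images.
- thin_plaque: Loose bare terracotta plaque, square-cornered, standing on edge: 12 mm thick along its x, 56 mm wide along its y, 56 mm tall; the thinner of the two standing plaques. About 70 g. Origin at the centre of its underside, z up.
- thick_plaque: Loose bare terracotta plaque, square-cornered, standing on edge: 24 mm thick along its x, 56 mm wide along its y, 56 mm tall; the thicker of the two standing plaques. About 140 g. Origin at the centre of its underside, z up.
- square_tile: Loose bare terracotta tile lying flat, 44 x 44 mm, 18 mm thick, about 66 g. Origin at the centre of its underside, z up.
- oblong_tile: Loose bare terracotta tile lying flat, 72 mm long along its x, 38 mm wide along its y, 18 mm thick, about 94 g. Origin at the centre of its underside, z up.
- small_disc: Loose bare terracotta round blank lying flat, 46 mm across, 18 mm thick. It is to stay where it is. Origin at the centre of its underside.
- large_disc: Loose bare terracotta round blank lying flat, 64 mm across, 18 mm thick. It is to stay where it is. Origin at the centre of its underside.
- narrow_stand: Fixed grey-painted drying stand with one straight slot, open at both ends and at the top: 57 mm across (its x), 80 mm long (its y, the slot's direction). The slot is 17 mm wide, its floor 8 mm above the origin; the walls are straight up to 24 mm, then flare outwards to a mouth about 33 mm wide, 36 mm above the origin (highest point). Origin on the table under the slot's middle, z up.
- wide_stand: Fixed grey-painted drying stand with one straight slot, open at both ends and at the top: 70 mm across (its x), 80 mm long (its y, the slot's direction). The slot is 30 mm wide, its floor 8 mm above the origin; the walls are straight up to 24 mm, then flare outwards to a mouth about 46 mm wide, 36 mm above the origin (highest point). Origin on the table under the slot's middle, z up.
- square_tray: Fixed shallow white metal tray, square: 76 x 76 mm outside, 68 x 68 mm inside. Its floor is 3 mm and its rim 10 mm above the origin, walls 4 mm thick. Origin on the table under its centre, z up.
- oblong_tray: Fixed shallow white metal tray, oblong: 104 mm (its x) by 70 mm (its y) outside, 96 x 62 mm inside. Its floor is 3 mm and its rim 10 mm above the origin, walls 4 mm thick. Origin on the table under its centre, z up.
Not all that is in view belongs to the job. What is shaped like the oblong_tray but blue or red is not meant. What is shaped like the square_tile but yellow is not meant.

How it is judged:
By the outcome, as a careful person would: the job done as asked, in the order asked, and still so for the second after the job is handed in, with the robot touching nothing.
It also fails if it takes over 106 s, if anything falls off the work surface, if the arm or the gripper's body presses on something with over 40 N, if the wrist force passes 120 N, or if a joint passes its speed limit or range.

## Working session

There is one attempt and no reset: what is moved stays moved. The work goes in short steps, Python scripts to look and compute and a shell command to move; the robot and the scene stay as the last step left them, time stands still between calls to the robot, and variables do not carry over. Pictures are saved under pics/ and viewed, at most 14 in all, crops included, and the job is handed in when it is done.

```bash
ls; mkdir -p pics; python3 - <<'E'
from plant import *
import cv2
print(get_obs())
for n in("top","scene"):
    cv2.imwrite(f"pics/{n}0.png",snapshot(n)[:,:,::-1]); print(n,camera_params(n))
E
```

```text
pics
{'clock': 0.0, 'joint_pos': array([-5.68868718e+01,  2.05898592e+01,  6.33682973e-01, -2.28501091e-02,
       -7.01352009e+01, -1.65077527e+01]), 'qvel': array([ 0.02560438,  0.04816553,  0.09833361,  0.00903814,  0.05701696,
       -0.0393902 ]), 'tau': array([ 3.62684923e-04, -5.82724857e+01,  2.93056870e+01,  6.99741483e+00,
        6.79255289e-03, -1.20662326e-04]), 'tool_pos': array([ 0.19275763, -0.64637505,  0.2256312 ]), 'orientation': array([ 1.79906285e+02, -5.37201110e-03, -1.63402402e+02]), 'force': array([0.68061723, 0.82662665, 0.7466123 ]), 'moment': array([-0.03020926, -0.0117076 , -0.00367462]), 'gripper_force': 0.0, 'opening': 0.08759735047908293}
top {'mtx': array([[428.14338   ,   0.        , 321.0932145 ],
       [  0.        , 428.14338   , 202.66165422],
       [  0.        ,   0.        ,   1.        ]]), 'k1': 0.026631105725031867, 'rvec': array([ 2.14676773, -2.13847783,  0.18741667]), 'tvec': array([-0.04913268,  0.4784237 ,  1.10010979])}
scene {'mtx': array([[460.36619854,   0.        , 323.70963378],
       [  0.        , 460.36619854, 213.40332629],
       [  0.        ,   0.        ,   1.        ]]), 'k1': -0.0637480882648829, 'rvec': array([ 1.20799935,  2.27436126, -1.01896717]), 'tvec': array([ 0.32544455, -0.23158435,  1.55415187])}
```

View pics/top0.png

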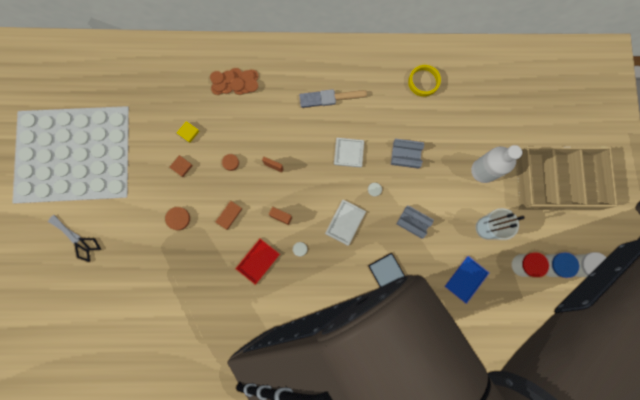

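View pics/scene0.png

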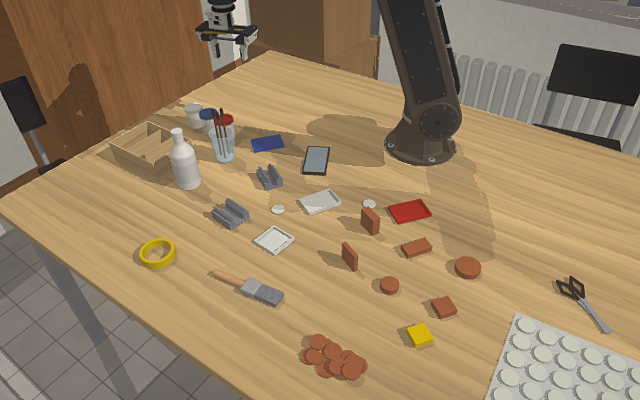

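The top view shows, left to right: square tile (180,166), large disc (177,218), small disc (230,162), oblong tile (229,215), plaques (273,163) and (281,215). The square tray is at (349,152), the white oblong tray at (346,222), and the stands at (407,153) and (415,221). I'll fit box models to the masks from both cameras.

```bash
cat > h.py <<'E'
import numpy as np, cv2
from scipy.optimize import minimize
from plant import *
DIM=dict(thin_plaque=(.012,.056,.056),thick_plaque=(.024,.056,.056),square_tile=(.044,.044,.018),oblong_tile=(.072,.038,.018),
 narrow_stand=(.057,.080,.036),wide_stand=(.070,.080,.036),square_tray=(.076,.076,.010),oblong_tray=(.104,.070,.010))
def proj(P,c):
    R,_=cv2.Rodrigues(c["rvec"]); q=P@R.T+c["tvec"]; s=q[:,:2]/q[:,2:]
    s=s*(1+c["k1"]*(s**2).sum(1,keepdims=True)); return s@np.diag(np.diag(c["mtx"])[:2])+c["mtx"][:2,2]
def unproj(uv,z,c):
    d=np.array([c["k1"],0,0,0,0.]); s=cv2.undistortPoints(np.array(uv,float).reshape(-1,1,2),c["mtx"],d)[:,0]
    R,_=cv2.Rodrigues(c["rvec"]); o=-R.T@c["tvec"]; v=np.c_[s,np.ones(len(s))]@R
    return o+v*((z-o[2])/v[:,2])[:,None]
def corners(p,dim,z0=0):
    a=p[2]; R=np.array([[np.cos(a),-np.sin(a)],[np.sin(a),np.cos(a)]])
    b=np.array([[i*dim[0]/2,j*dim[1]/2] for i in(-1,1) for j in(-1,1)])@R.T+p[:2]
    return np.vstack([np.c_[b,np.full(4,z)] for z in(z0,z0+dim[2])])
def sil(p,dim,c,z0,S=4):
    h=cv2.convexHull(proj(corners(p,dim,z0),c).astype(np.float32))
    m=np.zeros((400*S,640*S),np.uint8); cv2.fillPoly(m,[np.round((h+.5)*S*16).astype(np.int32)],1,shift=4)
    return m
def fit(dim,views,p0,z0=0):
    "views: list of (mask,cam); returns pose x,y,yaw(rad), mean IoU"
    S=4; big=[]
    for m,c in views:
        hull=cv2.convexHull(np.argwhere(m)[:,::-1].astype(np.int32))
        x,y,w,h=cv2.boundingRect(hull); M=cv2.resize(m.astype(np.uint8),None,fx=S,fy=S,interpolation=cv2.INTER_NEAREST)
        big.append((M,c))
    def cost(q):
        p=[p0[0]+q[0]*.01,p0[1]+q[1]*.01,p0[2]+q[2]*.2]; t=0
        for M,c in big:
            s=sil(p,dim,c,z0); i=(s&M).sum(); t+=1-i/((s|M).sum()+1e-9)
        return t/len(big)
    best=None
    r=minimize(cost,[0,0,0],method="Nelder-Mead",options=dict(initial_simplex=[[0,0,0],[.8,0,0],[0,.8,0],[0,0,.8]],maxiter=120,xatol=.01,fatol=1e-4))
    q=r.x; return np.array([p0[0]+q[0]*.01,p0[1]+q[1]*.01,p0[2]+q[2]*.2]),1-r.fun
def white(m,im): return im[m].mean(0)
E
cat > look.py <<'E'
from h import *
im={n:snapshot(n) for n in("top","scene")}; cam={n:camera_params(n) for n in im}
for t,dim in DIM.items():
    per={}
    for n in im:
        for d in cut_out(n,t)[:4]:
            if d["p"]<.2: continue
            m=d["pixels"]; v=np.argwhere(m); 
            if len(v)<10: continue
            u=v.mean(0)[::-1]; w=unproj([u],dim[2]/2,cam[n])[0]
            print(t,n,round(d["p"],2),u.round(),w.round(3),im[n][m].mean(0).round())
            per.setdefault(n,[]).append((m,w))
    if "top" not in per: continue
    for m,w in per["top"][:3]:
        vs=[(m,cam["top"])]+[(a,cam["scene"]) for a,b in per.get("scene",[]) if np.hypot(*(b-w)[:2])<.03][:1]
        if len(vs)<2 and len(per["top"])>1: continue
        rs=[fit(dim,vs,[w[0],w[1],a]) for a in np.arange(4)*np.pi/4]
        rs.sort(key=lambda r:-r[1])
        for p,s in rs[:2]: print("   FIT",t,len(vs),p[:2].round(4),np.degrees(p[2]).round(1)%180,round(s,3))
E
python3 look.py
```

```text
thin_plaque top 0.59 [273. 164.] [0.586 0.084 0.028] [131.  82.  52.]
thin_plaque scene 0.75 [350. 257.] [0.589 0.087 0.028] [122.  79.  54.]
   FIT thin_plaque 2 [0.5864 0.0845] 152.2 0.835
   FIT thin_plaque 2 [0.5866 0.0844] 152.7 0.834
thick_plaque top 0.65 [281. 216.] [0.445 0.06  0.028] [141.  88.  55.]
thick_plaque scene 0.97 [370. 221.] [0.446 0.062 0.028] [130.  83.  57.]
   FIT thick_plaque 2 [0.4452 0.0608] 154.9 0.891
   FIT thick_plaque 2 [0.4448 0.0603] 153.7 0.89
square_tile top 0.6 [181. 166.] [0.585 0.338 0.009] [140.  86.  53.]
square_tile scene 0.56 [443. 307.] [0.585 0.337 0.009] [146.  90.  60.]
   FIT square_tile 2 [0.5855 0.3378] 142.7 0.882
   FIT square_tile 2 [0.5855 0.3378] 52.7 0.882
oblong_tile top 0.67 [229. 215.] [0.449 0.203 0.009] [144.  93.  59.]
oblong_tile top 0.38 [345. 222.] [ 0.431 -0.114  0.009] [167. 171. 165.]
oblong_tile scene 0.58 [416. 248.] [0.451 0.203 0.009] [149.  91.  61.]
   FIT oblong_tile 2 [0.4502 0.2031] 145.8 0.916
   FIT oblong_tile 2 [0.4501 0.203 ] 145.9 0.916
narrow_stand top 0.69 [415. 221.] [ 0.433 -0.3    0.018] [ 96. 101
[... 1111 characters left out ...]
79 -0.436  0.005] [ 27.  58. 117.]
oblong_tray top 0.71 [345. 222.] [ 0.432 -0.113  0.005] [168. 171. 164.]
oblong_tray top 0.69 [257. 261.] [0.324 0.124 0.005] [149.  31.  25.]
oblong_tray scene 0.89 [319. 201.] [ 0.434 -0.113  0.005] [180. 178. 168.]
oblong_tray scene 0.8 [267. 143.] [ 0.281 -0.436  0.005] [ 60.  69. 115.]
oblong_tray scene 0.66 [409. 211.] [0.328 0.122 0.005] [155.  51.  38.]
   FIT oblong_tray 2 [ 0.2805 -0.436 ] 141.5 0.926
   FIT oblong_tray 2 [ 0.2811 -0.4359] 140.6 0.925
   FIT oblong_tray 2 [ 0.4325 -0.113 ] 152.4 0.947
   FIT oblong_tray 2 [ 0.4323 -0.1133] 153.1 0.947
   FIT oblong_tray 2 [0.3262 0.1218] 141.4 0.933
   FIT oblong_tray 2 [0.3262 0.1224] 141.9 0.933
```

```bash
cat > go.py <<'E'
# usage: go.py x y z yaw -> row values from the present pose (tool straight down)
import sys; from plant import get_obs; import numpy as np
from scipy.spatial.transform import Rotation as R
def go(x,y,z,yaw):
    o=get_obs(); R0=R.from_euler("xyz",o["orientation"],degrees=True); p=o["tool_pos"]
    c=[yaw,yaw+180]; d=[abs((a-o["orientation"][2]+180)%360-180) for a in c]; yaw=c[int(np.argmin(d))]
    r=(R0.inv()*R.from_euler("xyz",[180,0,yaw],degrees=True)).as_rotvec()/np.pi
    s=R0.inv().apply(np.array([x,y,z])-p)/.3
    print("row",s.round(4),r.round(4),"mm",round(np.linalg.norm(s)*300),"deg",round(np.linalg.norm(r)*180),"rows",max(np.linalg.norm(s)*300/41.7,np.linalg.norm(r)*180/7.16).round(1))
if __name__=="__main__": go(*map(float,sys.argv[1:5]))
E
python3 go.py .48 -.25 .33 -119; python3 go.py .19 -.647 .33 -119;python3 -c "
from plant import *;print(camera_params('wrist'))"
```

```text
row [-1.2953  0.9941 -0.3448] [-0.     -0.     -0.2466] mm 501 deg 44 rows 12.0
row [ 0.0092  0.0022 -0.3447] [-0.     -0.     -0.2466] mm 103 deg 44 rows 6.2
{'mtx': array([[279.24174355,   0.        , 315.66807145],
       [  0.        , 279.24174355, 203.92251782],
       [  0.        ,   0.        ,   1.        ]]), 'k1': -0.027780023422774625, 'rvec': array([-1.76680941, -2.3691515 , -0.33598211]), 'tvec': array([ 0.67464405, -0.03501246,  0.39106173])}
```

```bash
python3 -m inch '0 0 -0.15 0 0 0; 0 0 -0.3 0 0 0; -0.2 0.15 -0.34 0 0 -0.05; -0.6 0.5 -0.34 0 0 -0.2; -0.6 0.5 -0.34 0 0 -0.2; -0.8 0.6 -0.34 0 0 -0.247; -0.9 0.7 -0.34 0 0 -0.247; -0.9 0.7 -0.34 0 0 -0.247; -0.9 0.7 -0.34 0 0 -0.247; -0.9 0.7 -0.34 0 0 -0.247'; python3 go.py .48 -.25 .33 -119
```

```text
clock: 1.83
tool_pos: [0.3863, -0.3749, 0.3288]
orientation: [-179.9, 0.0, -118.8]
force: [0.7, -0.3, 0.1]
opening: 0.0874
gripper_force: 0.0
row [-0.5154 -0.0729 -0.0039] [-0.0003  0.      0.001 ] mm 156 deg 0 rows 3.7
```

```bash
python3 - <<'E'
from plant import *
import cv2,numpy as np
c=camera_params("wrist");R,_=cv2.Rodrigues(c["rvec"]);print("cam",-R.T@c["tvec"],"axes",R.round(2),get_obs()["tool_pos"])
E
```

```text
cam [ 0.34971237 -0.44038334  0.48712262] axes [[-0.88  0.48 -0.  ]
 [ 0.46  0.84  0.28]
 [ 0.13  0.24 -0.96]] [ 0.38631541 -0.37494458  0.32879652]
```

```bash
python3 -m inch '-0.3 -0.05 0.1 0 0 0;-0.66 -0.12 0.25 0 0 0;-0.66 -0.12 0.25 0 0 0;-0.66 -0.12 0.25 0 0 0;-0.66 -0.12 0.25 0 0 0;-0.66 -0.12 0.25 0 0 0;-0.66 -0.12 0.25 0 0 0;-0.66 -0.12 0.25 0 0 0;-0.66 -0.12 0.25 0 0 0'
cat > wl.py <<'E'
# wl.py picname thing:x,y,deg ... refine with the wrist view (scene+top poses as start)
import sys; from h import *
c=camera_params("wrist"); im=snapshot("wrist"); cv2.imwrite(f"pics/{sys.argv[1]}.png",im[:,:,::-1])
for a in sys.argv[2:]:
    t,q=a.split(":"); q=[float(v) for v in q.split(",")]; z0=q[3] if len(q)>3 else 0
    for d in cut_out("wrist",t)[:5]:
        m=d["pixels"]; v=np.argwhere(m)
        if len(v)<10: continue
        w=unproj([v.mean(0)[::-1]],z0+DIM[t][2]/2,c)[0]
        if np.hypot(w[0]-q[0],w[1]-q[1])>.03 or d["p"]<.2: continue
        r=[fit(DIM[t],[(m,c)],[q[0],q[1],np.radians(q[2]+e)],z0) for e in(-6,6)]
        for p,s in r: print(t,round(d["p"],2),p[:2].round(4),np.degrees(p[2]).round(1),round(s,3),"rect",[int(x) for x in d["rect"]])
E
python3 wl.py w1 narrow_stand:.434,-.3,151 wide_stand:.623,-.284,172 square_tray:.629,-.125,174 oblong_tray:.432,-.113,152.7
```

```text
clock: 2.58
tool_pos: [0.5127, -0.2215, 0.254]
orientation: [-180.0, 0.0, -119.0]
force: [-0.2, -0.5, 0.6]
opening: 0.0876
gripper_force: 0.0
narrow_stand 0.77 [ 0.4349 -0.2998] 150.5 0.952 rect [318, 64, 41, 68]
narrow_stand 0.77 [ 0.4349 -0.2997] 150.1 0.952 rect [318, 64, 41, 68]
wide_stand 0.74 [ 0.6218 -0.2842] 171.9 0.912 rect [190, 141, 73, 71]
wide_stand 0.74 [ 0.6224 -0.2838] 173.2 0.911 rect [190, 141, 73, 71]
square_tray 0.6 [ 0.6268 -0.1281] 178.3 0.539 rect [252, 231, 57, 33]
square_tray 0.6 [ 0.6285 -0.1263] 175.3 0.542 rect [252, 231, 57, 33]
oblong_tray 0.6 [ 0.4317 -0.1132] 153.0 0.974 rect [362, 187, 67, 47]
oblong_tray 0.6 [ 0.4317 -0.113 ] 152.8 0.974 rect [362, 187, 67, 47]
```

View pics/w1.png

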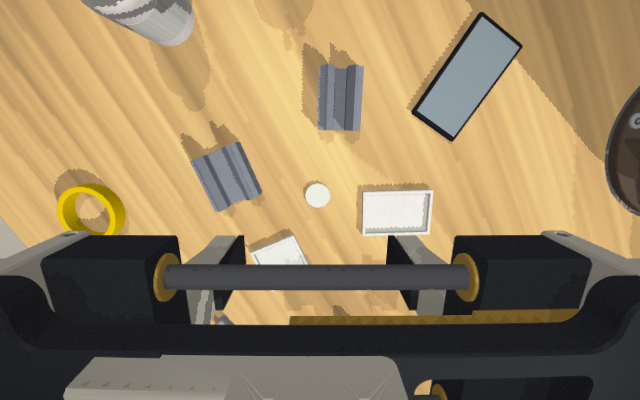

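The wrist view shows both stands clear: narrow at (340,97), wide at (226,176). The oblong tray is at (396,212), and the square tray is partly hidden by the gripper. The poses agree with the other cameras to about 1 mm. Next is the thin plaque.

```bash
python3 go.py .5865 .0845 .11 -117.6
```

```text
row [-1.0119  0.2798  0.4798] [-0.0003  0.0001 -0.0079] mm 346 deg 1 rows 8.3
```

```bash
python3 -m inch '-1 0.28 0.35 0 0 -0.008;-1 0.28 0.35 0 0 -0.008;-1 0.28 0.35 0 0 -0.008;-1 0.28 0.35 0 0 -0.008;-1 0.28 0.35 0 0 -0.008;-1 0.28 0.35 0 0 -0.008;-1 0.28 0.35 0 0 -0.008;-1 0.28 0.48 0 0 -0.008;-1 0.28 0.48 0 0 -0.008;-1 0.28 0.48 0 0 -0.008' -0.1; python3 go.py .5865 .0845 .034 -117.6
```

```text
clock: 3.67
tool_pos: [0.5828, 0.0836, 0.1053]
orientation: [179.8, -0.2, -117.4]
force: [0.1, -0.8, -0.1]
opening: 0.048
gripper_force: 0.0
row [-0.0093 -0.0106  0.2375] [ 0.0013 -0.0013  0.001 ] mm 71 deg 0 rows 1.7
```

```bash
python3 -m inch '-0.01 -0.01 0.1 0 0 0;-0.01 -0.01 0.18 0 0 0;-0.01 -0.01 0.238 0 0 0;-0.01 -0.01 0.238 0 0 0;-0.01 -0.01 0.238 0 0 0;-0.01 -0.01 0.238 0 0 0'; python3 go.py .5865 .0845 .034 -117.6
```

```text
clock: 4.17
tool_pos: [0.5897, 0.0833, 0.0397]
orientation: [-179.9, 0.1, -117.5]
force: [-0.6, -0.5, 1.2]
opening: 0.0478
gripper_force: 0.0
row [0.0014 0.0114 0.019 ] [-0.0005  0.0004  0.0005] mm 7 deg 0 rows 0.2
```

```bash
python3 -m inch '0 0.01 0.019 0 0 0;0 0.01 0.019 0 0 0;0 0.01 0.019 0 0 0'; python3 -m inch '0 0 0 0 0 0;0 0 0 0 0 0;0 0 0 0 0 0;0 0 0 0 0 0;0 0 0 0 0 0;0 0 0 0 0 0;0 0 0 0 0 0;0 0 0 0 0 0' 1; python3 go.py .5865 .0845 .15 -117.6
```

```text
clock: 4.42
tool_pos: [0.586, 0.0851, 0.033]
orientation: [-180.0, 0.0, -117.5]
force: [0.2, -0.4, 0.0]
opening: 0.0485
gripper_force: 0.0
clock: 5.08
tool_pos: [0.5859, 0.085, 0.0322]
orientation: [180.0, -0.0, -117.5]
force: [0.5, 0.0, 0.1]
opening: 0.0115
gripper_force: 30.0
row [ 0.0006 -0.0024 -0.3926] [ 0.     -0.      0.0006] mm 118 deg 0 rows 2.8
```

```bash
python3 -m inch '0 0 -0.1 0 0 0;0 0 -0.2 0 0 0;0 0 -0.3 0 0 0;0 0 -0.39 0 0 0;0 0 -0.39 0 0 0;0 0 -0.39 0 0 0'; python3 go.py .4345 -.2998 .15 -119.6
```

```text
clock: 5.58
tool_pos: [0.5868, 0.0855, 0.151]
orientation: [-179.9, 0.2, -117.5]
force: [-0.9, -0.1, -0.7]
opening: 0.0118
gripper_force: 30.0
row [ 1.3735e+00 -1.4270e-01 -5.0000e-04] [-0.0007  0.001   0.0117] mm 414 deg 2 rows 9.9
```

```bash
python3 -m inch '0.1 0 0 0 0 0;0.95 -0.1 0 0 0 0.012;0.95 -0.1 0 0 0 0.012;0.95 -0.1 0 0 0 0.012;0.95 -0.1 0 0 0 0.012;0.95 -0.1 0 0 0 0.012;0.95 -0.1 0 0 0 0.012;0.95 -0.1 0 0 0 0.012;0.95 -0.1 0 0 0 0.012;0.95 -0.1 0 0 0 0.012'; python3 go.py .4345 -.2998 .12 -119.6
```

```text
clock: 6.42
tool_pos: [0.4801, -0.1822, 0.1482]
orientation: [179.9, -0.0, -119.8]
force: [0.1, -0.5, -0.4]
opening: 0.0121
gripper_force: 30.0
row [ 0.4157 -0.063   0.0942] [ 0.0005 -0.0002 -0.001 ] mm 129 deg 0 rows 3.1
```

```bash
python3 -m inch '0.13 -0.02 0.03 0 0 0;0.25 -0.04 0.05 0 0 0;0.35 -0.06 0.08 0 0 0;0.416 -0.063 0.094 0 0 0;0.416 -0.063 0.094 0 0 0;0.416 -0.063 0.094 0 0 0;0.416 -0.063 0.094 0 0 0;0.416 -0.063 0.094 0 0 0;0.416 -0.063 0.094 0 0 0'; python3 go.py .4345 -.2998 .065 -119.6
python3 - <<'E'
from h import *
c=camera_params("wrist");im=snapshot("wrist");cv2.imwrite("pics/w2.png",im[:,:,::-1])
E
```

```text
clock: 7.17
tool_pos: [0.4364, -0.2985, 0.1212]
orientation: [-180.0, 0.0, -119.6]
force: [-0.8, -0.6, -1.0]
opening: 0.0118
gripper_force: 30.0
row [0.007  0.0036 0.1875] [-0.0002  0.0001  0.0002] mm 56 deg 0 rows 1.4
```

View pics/w2.png

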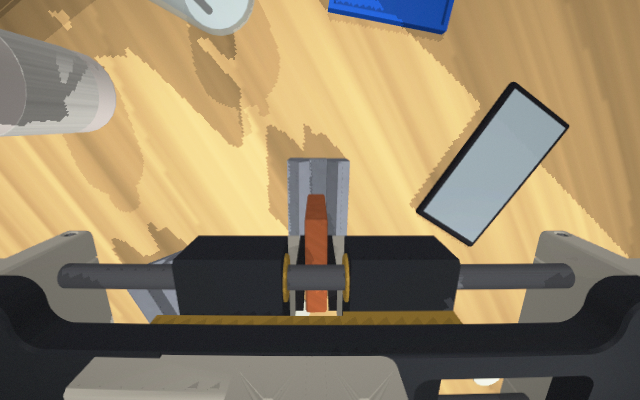

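The plaque (col 316, rows 195–310) is over the narrow stand (cols 288–349), which seems 2–3 px to the right. I'll check that offset numerically.

```bash
cat > axis.py <<'E'
# slot-axis offset: measured lateral offset of plaque/stand midpoints relative to the TCP along the tool's y (mm)
import sys; from h import *
from scipy.spatial.transform import Rotation as R
def lat(uv,z):
    o=get_obs();c=camera_params("wrist");R0=R.from_euler("xyz",o["orientation"],degrees=True)
    return (R0.inv().apply(unproj(uv,z,c)-o["tool_pos"])[:,:2]*1000).round(1)
E
python3 - <<'E'
from axis import *
im=cv2.imread("pics/w2.png")
g=cv2.cvtColor(im,cv2.COLOR_BGR2GRAY)
for r in (168,180): print(r,g[r,282:356].tolist())
print(lat([[288,168],[349,168]],.036), lat([[305.5,218],[327,218]],.118+.02))
E
```

```text
168 [155, 151, 150, 150, 148, 152, 153, 139, 120, 114, 115, 116, 115, 114, 116, 114, 120, 143, 147, 147, 148, 148, 148, 146, 146, 146, 145, 127, 137, 123, 118, 116, 120, 116, 117, 116, 117, 116, 118, 117, 119, 118, 117, 116, 109, 95, 99, 100, 102, 103, 102, 102, 101, 101, 102, 102, 148, 154, 152, 154, 141, 152, 154, 155, 153, 152, 154, 175, 207, 210, 211, 211, 211, 212]
180 [164, 161, 160, 160, 160, 157, 144, 122, 118, 118, 117, 117, 115, 114, 107, 108, 118, 143, 145, 146, 148, 147, 149, 148, 148, 149, 150, 131, 106, 100, 117, 119, 118, 118, 119, 118, 118, 117, 118, 118, 118, 120, 119, 120, 101, 102, 102, 103, 101, 101, 102, 101, 102, 101, 102, 112, 147, 151, 151, 149, 148, 152, 153, 152, 151, 149, 150, 193, 206, 207, 207, 209, 208, 210]
[[ 37.3 -23.8]
 [ 37.3  29.6]] [[26.2 -5.1]
 [26.2  6.5]]
```

```bash
python3 -c "
from axis import *
print(lat([[299,168],[338.3,168]],.036),lat([[309,180],[326,180]],.008))"
python3 -m inch '0.007 0.0075 0.05 0 0 0;0.007 0.0075 0.1 0 0 0;0.007 0.0075 0.14 0 0 0;0.007 0.0075 0.17 0 0 0;0.007 0.0075 0.187 0 0 0;0.007 0.0075 0.187 0 0 0;0.007 0.0075 0.187 0 0 0;0.007 0.0075 0.187 0 0 0'; python3 go.py .434 -.2998 .0415 -119.6
```

```text
[[ 37.3 -14.2]
 [ 37.3  20.2]] [[21.1 -6.2]
 [21.  10.6]]
clock: 7.88
tool_pos: [0.4332, -0.3003, 0.0656]
orientation: [-179.9, 0.0, -119.6]
force: [0.7, 0.2, 0.2]
opening: 0.0119
gripper_force: 30.0
row [-0.0026 -0.0013  0.0803] [-0.0003  0.     -0.0002] mm 24 deg 0 rows 0.6
```

```bash
python3 -m inch '0 0 0.02 0 0 0;0 0 0.04 0 0 0;0 0 0.055 0 0 0;0 0 0.067 0 0 0;0 0 0.075 0 0 0;0 0 0.08 0 0 0;0 0 0.08 0 0 0;0 0 0.08 0 0 0;0 0 0.08 0 0 0;0 0 0.08 0 0 0'; python3 go.py .434 -.2998 .04 -119.6
```

```text
clock: 8.72
tool_pos: [0.4328, -0.3002, 0.0411]
orientation: [-180.0, 0.0, -119.7]
force: [-0.3, 0.5, -0.5]
opening: 0.0118
gripper_force: 30.0
row [-0.0032 -0.0028  0.0038] [-0.0001  0.     -0.0003] mm 2 deg 0 rows 0.0
```

```bash
python3 -m inch '0 0 0.002 0 0 0;0 0 0.004 0 0 0;0 0 0.004 0 0 0;0 0 0.004 0 0 0;0 0 0.004 0 0 0'
```

```text
clock: 9.13
tool_pos: [0.4328, -0.3003, 0.0402]
orientation: [-180.0, 0.0, -119.6]
force: [-1.0, 0.9, 5.2]
opening: 0.0117
gripper_force: 30.0
```

```bash
python3 -m inch '0 0 0 0 0 0;0 0 0 0 0 0;0 0 0 0 0 0;0 0 0 0 0 0;0 0 -0.05 0 0 0;0 0 -0.15 0 0 0;0 0 -0.28 0 0 0;0 0 -0.36 0 0 0;0 0 -0.36 0 0 0;0 0 -0.36 0 0 0' 0.2; python3 go.py .445 .0606 .14 -115.7
```

```text
clock: 9.97
tool_pos: [0.4336, -0.3004, 0.1494]
orientation: [-179.8, 0.1, -119.7]
force: [0.3, 0.1, -0.9]
opening: 0.0351
gripper_force: 0.0
row [-1.0645  0.5625  0.0304] [-0.0011  0.0003 -0.022 ] mm 361 deg 4 rows 8.7
```

```bash
python3 -m inch '-0.1 0.05 0 0 0 0;-1 0.55 0.03 0 0 -0.022;-1 0.55 0.03 0 0 -0.022;-1 0.55 0.03 0 0 -0.022;-1 0.55 0.03 0 0 -0.022;-1 0.55 0.03 0 0 -0.022;-1 0.55 0.03 0 0 -0.022;-1 0.55 0.03 0 0 -0.022;-1 0.55 0.03 0 0 -0.022;-1 0.55 0.03 0 0 -0.022' -0.3; python3 -m inch '-0.06 0.01 0 0 0 0;-0.06 0.01 0 0 0 0;-0.06 0.01 0 0 0 0;-0.06 0.01 0 0 0 0' ; python3 go.py .445 .0606 .034 -115.7
```

```text
clock: 10.8
tool_pos: [0.4373, 0.0451, 0.1378]
orientation: [180.0, -0.1, -115.5]
force: [-0.9, 0.6, -0.1]
opening: 0.0567
gripper_force: 0.0
clock: 11.13
tool_pos: [0.4421, 0.0589, 0.138]
orientation: [179.9, -0.1, -115.7]
force: [-0.3, -0.0, -0.3]
opening: 0.0572
gripper_force: 0.0
row [-0.0096 -0.0066  0.3465] [ 0.0004 -0.0005 -0.0001] mm 104 deg 0 rows 2.5
```

```bash
python3 -m inch '-0.01 -0.007 0.1 0 0 0;-0.01 -0.007 0.2 0 0 0;-0.01 -0.007 0.28 0 0 0;-0.01 -0.007 0.32 0 0 0;-0.01 -0.007 0.345 0 0 0;-0.01 -0.007 0.345 0 0 0;-0.01 -0.007 0.345 0 0 0;-0.01 -0.007 0.345 0 0 0'; python3 go.py .445 .0606 .034 -115.7
```

```text
clock: 11.8
tool_pos: [0.4466, 0.0615, 0.0361]
orientation: [-180.0, 0.1, -115.7]
force: [-0.5, 0.7, -0.6]
opening: 0.0573
gripper_force: 0.0
row [0.0051 0.0036 0.0069] [-0.0003  0.0004 -0.0001] mm 3 deg 0 rows 0.1
```

```bash
python3 -m inch '0 0 0 0 0 0;0 0 0 0 0 0;0 0 0 0 0 0;0 0 0 0 0 0;0 0 0 0 0 0;0 0 0 0 0 0;0 0 0 0 0 0' 1;  python3 go.py .445 .0606 .155 -115.7
```

```text
clock: 12.38
tool_pos: [0.4461, 0.0616, 0.0354]
orientation: [-180.0, 0.0, -115.7]
force: [-0.6, 0.2, 2.5]
opening: 0.0237
gripper_force: 29.9
row [ 0.0044  0.0018 -0.3987] [-0.      0.      0.0001] mm 120 deg 0 rows 2.9
```

```bash
python3 -m inch '0 0 -0.1 0 0 0;0 0 -0.2 0 0 0;0 0 -0.3 0 0 0;0 0 -0.39 0 0 0;0 0 -0.39 0 0 0;0 0 -0.39 0 0 0'; python3 go.py .6225 -.284 .15 -97.7
```

```text
clock: 12.88
tool_pos: [0.4466, 0.062, 0.1534]
orientation: [-179.9, 0.2, -115.7]
force: [-1.0, 0.2, -1.5]
opening: 0.0239
gripper_force: 29.9
row [ 0.7848 -1.0285  0.0107] [-0.0006  0.0009 -0.1   ] mm 388 deg 18 rows 9.3
```

```bash
python3 -m inch '0.07 -0.09 0 0 0 0;0.75 -0.98 0.01 0 0 -0.1;0.75 -0.98 0.01 0 0 -0.1;0.75 -0.98 0.01 0 0 -0.1;0.75 -0.98 0.01 0 0 -0.1;0.75 -0.98 0.01 0 0 -0.1;0.75 -0.98 0.01 0 0 -0.1;0.75 -0.98 0.01 0 0 -0.1;0.75 -0.98 0.01 0 0 -0.1;0.75 -0.98 0.01 0 0 -0.1'; python3 go.py .6225 -.284 .123 -97.7
```

```text
clock: 13.72
tool_pos: [0.6136, -0.2727, 0.1459]
orientation: [179.8, -0.0, -97.8]
force: [1.2, 1.0, -1.2]
opening: 0.0235
gripper_force: 29.9
row [ 0.0332 -0.0348  0.0762] [ 0.0012 -0.0001 -0.0007] mm 27 deg 0 rows 0.6
```

```bash
python3 -m inch '0.033 -0.025 0.04 0 0 0;0.033 -0.025 0.076 0 0 0;0.033 -0.025 0.076 0 0 0;0.033 -0.025 0.076 0 0 0;0.033 -0.025 0.076 0 0 0'; python3 go.py .6225 -.284 .068 -97.7
python3 - <<'E'
from h import *
im=snapshot("wrist");cv2.imwrite("pics/w3.png",im[:,:,::-1])
E
```

```text
clock: 14.13
tool_pos: [0.619, -0.2784, 0.1261]
orientation: [179.9, 0.0, -97.6]
force: [-0.4, 0.2, -2.1]
opening: 0.0238
gripper_force: 29.9
row [ 0.0169 -0.0142  0.1936] [0.0003 0.     0.0004] mm 58 deg 0 rows 1.4
```

View pics/w3.png

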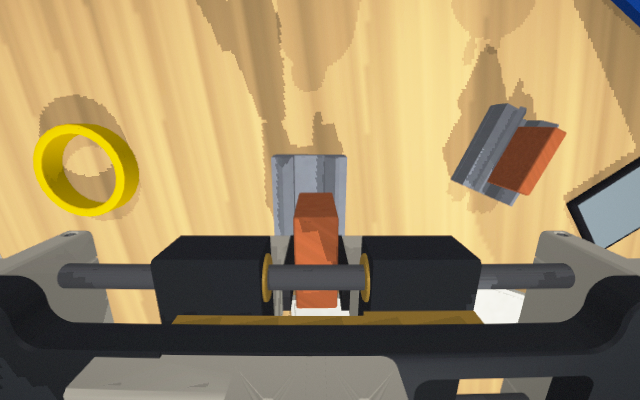

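The thin plaque stands in its stand at (510,155). The thick plaque (centre col 316) is over the wide stand (cols 273–347). I'll measure the lateral offset.

```bash
python3 - <<'E'
from axis import *
im=cv2.imread("pics/w3.png");g=cv2.cvtColor(im,cv2.COLOR_BGR2GRAY)
for r in (162,180): print(r,list(enumerate(g[r,266:354].tolist(),266))[0][0],g[r,266:354].tolist())
print(im[222,286:346,2].tolist())
print(lat([[272,162],[347,162]],.036),lat([[294.5,222],[338.5,222]],.147))
E
```

```text
162 266 [172, 170, 165, 160, 154, 152, 150, 152, 153, 151, 139, 121, 108, 106, 107, 104, 103, 102, 103, 101, 99, 100, 130, 138, 137, 136, 136, 111, 129, 152, 157, 157, 157, 157, 158, 157, 156, 154, 154, 153, 153, 152, 153, 154, 154, 153, 154, 154, 155, 156, 157, 126, 120, 119, 120, 120, 121, 106, 97, 107, 110, 109, 109, 109, 109, 110, 110, 110, 110, 126, 146, 147, 147, 151, 155, 155, 155, 155, 157, 155, 155, 202, 207, 206, 205, 204, 204, 204]
180 266 [174, 173, 175, 173, 171, 165, 157, 153, 153, 154, 139, 136, 123, 120, 122, 122, 126, 136, 140, 140, 141, 142, 142, 141, 142, 141, 140, 121, 111, 148, 156, 154, 156, 156, 155, 156, 157, 155, 155, 156, 155, 156, 155, 157, 156, 159, 158, 161, 160, 160, 129, 119, 120, 120, 120, 119, 104, 103, 98, 106, 112, 111, 111, 112, 111, 110, 112, 110, 110, 131, 144, 145, 145, 152, 155, 153, 152, 154, 153, 152, 178, 205, 208, 208, 206, 205, 204, 203]
[138, 139, 138, 138, 138, 136, 138, 148, 170, 197, 202, 203, 205, 189, 161, 157, 158, 156, 150, 147, 155, 161, 153, 154, 158, 164, 166, 164, 162, 158, 159, 154, 156, 156, 156, 155, 156, 157, 157, 158, 157, 156, 157, 155, 158, 158, 159, 160, 160, 160, 158, 155, 135, 150, 152, 152, 153, 152, 155, 227]
[[ 41.7 -38.6]
 [ 41.6  28.3]] [[ 25.  -10.7]
 [ 25.   12.4]]
```

```bash
python3 -m inch '0.017 -0.0185 0.05 0 0 0;0.017 -0.0185 0.1 0 0 0;0.017 -0.0185 0.14 0 0 0;0.017 -0.0185 0.17 0 0 0;0.017 -0.0185 0.19 0 0 0;0.017 -0.0185 0.19 0 0 0;0.017 -0.0185 0.19 0 0 0;0.017 -0.0185 0.19 0 0 0'; python3 go.py .622 -.284 .0445 -97.7
```

```text
clock: 14.85
tool_pos: [0.6248, -0.2855, 0.0702]
orientation: [-179.9, -0.0, -97.7]
force: [0.3, -0.3, -1.9]
opening: 0.0239
gripper_force: 29.9
row [-0.0037  0.0101  0.0855] [-0.0003 -0.0001  0.0001] mm 26 deg 0 rows 0.6
```

```bash
python3 -m inch '0 0.004 0.02 0 0 0;0 0.004 0.04 0 0 0;0 0.004 0.055 0 0 0;0 0.004 0.068 0 0 0;0 0.004 0.078 0 0 0;0 0.004 0.085 0 0 0;0 0.004 0.085 0 0 0;0 0.004 0.085 0 0 0;0 0.004 0.085 0 0 0;0 0.004 0.085 0 0 0'
```

```text
clock: 15.68
tool_pos: [0.6232, -0.2852, 0.044]
orientation: [-180.0, 0.0, -97.7]
force: [0.8, 0.3, -0.8]
opening: 0.0236
gripper_force: 29.9
```

```bash
python3 -m inch '0 0 0.002 0 0 0;0 0 0.004 0 0 0;0 0 0.004 0 0 0;0 0 0.004 0 0 0;0 0 0.004 0 0 0'
```

```text
clock: 16.1
tool_pos: [0.6233, -0.2852, 0.0434]
orientation: [-180.0, -0.0, -97.7]
force: [-2.1, 1.1, 5.9]
opening: 0.0238
gripper_force: 29.9
```

```bash
python3 -m inch '0 0 0 0 0 0;0 0 0 0 0 0;0 0 0 0 0 0;0 0 0 0 0 0;0 0 -0.05 0 0 0;0 0 -0.15 0 0 0;0 0 -0.28 0 0 0;0 0 -0.36 0 0 0;0 0 -0.36 0 0 0;0 0 -0.36 0 0 0' 0; python3 go.py .5855 .3378 .12 -127.3
```

```text
clock: 16.93
tool_pos: [0.6242, -0.2854, 0.153]
orientation: [-179.8, -0.0, -97.7]
force: [-0.2, 0.9, -0.7]
opening: 0.0438
gripper_force: 0.0
row [-2.0415  0.4065  0.108 ] [-0.0013  0.0003  0.1645] mm 625 deg 30 rows 15.0
```

```bash
python3 -m inch '-0.1 0.02 0 0 0 0;-1 0.2 0 0 0 0.08;-1 0.2 0 0 0 0.08;-1 0.2 0 0 0 0.08;-1 0.2 0 0 0 0.08;-1 0.2 0 0 0 0.08;-1 0.2 0 0 0 0.08;-1 0.2 0 0 0 0.08;-1 0.2 0 0 0 0.08;-1 0.2 0 0 0 0.08' -0.4;python3 go.py .5855 .3378 .12 -127.3; python3 - <<'E'
from h import *
im=snapshot("wrist");cv2.imwrite("pics/w4.png",im[:,:,::-1])
E
```

```text
clock: 17.77
tool_pos: [0.6031, 0.0218, 0.1496]
orientation: [179.9, -0.1, -111.9]
force: [0.2, -0.8, -0.2]
opening: 0.0612
gripper_force: 0.0
row [-0.9554  0.4476  0.0985] [ 0.0004 -0.0004  0.0854] mm 318 deg 15 rows 7.6
```

View pics/w4.png

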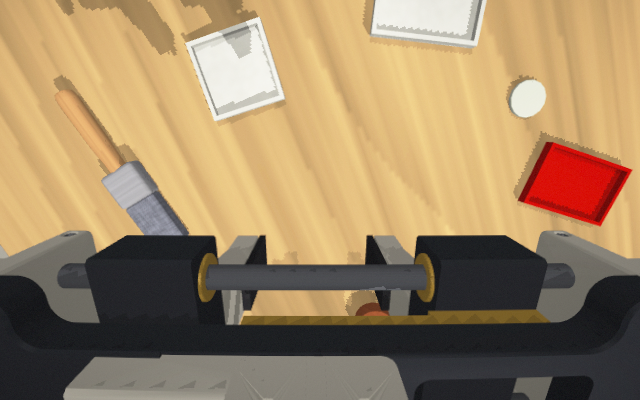

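This view shows the square tray clearly at (235,70) with the path free. Moving on to the square tile.

```bash
python3 wl.py w4b square_tray:.629,-.125,174; python3 -m inch '-0.95 0.44 0 0 0 0.085;-0.95 0.44 0 0 0 0.085;-0.95 0.44 0 0 0 0.085;-0.95 0.44 0 0 0 0.085;-0.95 0.44 0 0 0 0.085;-0.95 0.44 0 0 0 0.085;-0.95 0.44 0.09 0 0 0.085;-0.95 0.44 0.09 0 0 0.085;-0.95 0.44 0.09 0 0 0.085;-0.95 0.44 0.09 0 0 0.085';python3 go.py .5855 .3378 .03 -127.3
```

```text
square_tray 0.86 [ 0.6292 -0.1242] 175.2 0.973 rect [188, 16, 97, 106]
square_tray 0.86 [ 0.629  -0.1241] 175.1 0.973 rect [188, 16, 97, 106]
clock: 18.75
tool_pos: [0.5884, 0.3338, 0.1218]
orientation: [180.0, -0.2, -127.4]
force: [0.6, -0.7, 0.7]
opening: 0.0615
gripper_force: 0.0
row [-0.0057  0.0158  0.3061] [ 0.0002 -0.0009 -0.0004] mm 92 deg 0 rows 2.2
```

```bash
python3 -m inch '-0.005 0.012 0.1 0 0 0;-0.005 0.012 0.2 0 0 0;-0.005 0.012 0.27 0 0 0;-0.005 0.012 0.3 0 0 0;-0.005 0.012 0.3 0 0 0;-0.005 0.012 0.3 0 0 0;-0.005 0.012 0.3 0 0 0;-0.005 0.012 0.3 0 0 0';python3 go.py .5855 .3378 .0105 -127.3
```

```text
clock: 19.42
tool_pos: [0.5879, 0.3376, 0.0358]
orientation: [-180.0, 0.2, -127.4]
force: [0.4, 0.5, -0.4]
opening: 0.0613
gripper_force: 0.0
row [0.0047 0.0067 0.0842] [-0.0002  0.0009 -0.0006] mm 25 deg 0 rows 0.6
```

```bash
python3 -m inch '0.004 0.006 0.03 0 0 0;0.004 0.006 0.055 0 0 0;0.004 0.006 0.078 0 0 0;0.004 0.006 0.082 0 0 0;0.004 0.006 0.082 0 0 0;0.004 0.006 0.082 0 0 0';python3 go.py .5855 .3378 .0105 -127.3
```

```text
clock: 19.92
tool_pos: [0.5845, 0.3374, 0.0088]
orientation: [-180.0, -0.0, -127.4]
force: [0.7, -0.2, -0.5]
opening: 0.0614
gripper_force: 0.0
row [-0.0031 -0.0017 -0.0055] [-0.     -0.0002 -0.0005] mm 2 deg 0 rows 0.0
```

```bash
python3 -m inch '0 0 0 0 0 0;0 0 0 0 0 0;0 0 0 0 0 0;0 0 0 0 0 0;0 0 0 0 0 0;0 0 0 0 0 0' 1
```

```text
clock: 20.42
tool_pos: [0.5847, 0.3375, 0.0094]
orientation: [-180.0, 0.0, -127.4]
force: [-0.2, -0.0, 1.8]
opening: 0.0436
gripper_force: 30.0
```

```bash
python3 -m inch '0 0 -0.08 0 0 0;0 0 -0.18 0 0 0;0 0 -0.28 0 0 0;0 0 -0.35 0 0 0;0 0 -0.35 0 0 0;0 0 -0.35 0 0 0'; python3 go.py .629 -.1245 .1 -95.3
```

```text
clock: 20.92
tool_pos: [0.5851, 0.3379, 0.1158]
orientation: [-180.0, 0.2, -127.4]
force: [-0.6, -0.2, -1.2]
opening: 0.0433
gripper_force: 30.0
row [ 1.1358 -1.0524  0.0494] [-0.0004  0.0009 -0.1783] mm 465 deg 32 rows 11.1
```

```bash
python3 -m inch '0.06 -0.06 0 0 0 0;0.9 -0.84 0 0 0 -0.178;0.9 -0.84 0 0 0 -0.178;0.9 -0.84 0 0 0 -0.178;0.9 -0.84 0 0 0 -0.178;0.9 -0.84 0 0 0 -0.178;0.9 -0.84 0 0 0 -0.178;0.9 -0.84 0 0 0 -0.178;0.9 -0.84 0 0 0 -0.178;0.9 -0.84 0 0 0 -0.178'; python3 go.py .629 -.1245 .1 -95.3
```

```text
clock: 21.75
tool_pos: [0.6195, -0.0351, 0.1125]
orientation: [179.8, -0.1, -95.6]
force: [0.1, 0.4, -0.7]
opening: 0.0436
gripper_force: 30.0
row [ 0.2934 -0.0606  0.0418] [ 0.001  -0.0004 -0.0014] mm 91 deg 0 rows 2.2
```

```bash
python3 -m inch '0.1 -0.02 0 0 0 0;0.2 -0.04 0.02 0 0 0;0.28 -0.05 0.04 0 0 0;0.29 -0.05 0.12 0 0 0;0.29 -0.05 0.17 0 0 0;0.29 -0.05 0.2 0 0 0;0.29 -0.05 0.2 0 0 0;0.29 -0.05 0.2 0 0 0;0.29 -0.05 0.2 0 0 0'; python3 go.py .629 -.1245 .0135 -95.3
```

```text
clock: 22.5
tool_pos: [0.6282, -0.1177, 0.0548]
orientation: [-180.0, -0.0, -95.3]
force: [0.5, 0.2, 0.0]
opening: 0.0435
gripper_force: 30.0
row [ 0.0222 -0.0045  0.1375] [-0.0002 -0.     -0.    ] mm 42 deg 0 rows 1.0
```

```bash
python3 -m inch '0.02 -0.004 0.03 0 0 0;0.02 -0.004 0.06 0 0 0;0.02 -0.004 0.09 0 0 0;0.02 -0.004 0.11 0 0 0;0.02 -0.004 0.123 0 0 0;0.02 -0.004 0.132 0 0 0;0.02 -0.004 0.137 0 0 0;0.02 -0.004 0.137 0 0 0;0.02 -0.004 0.137 0 0 0;0.02 -0.004 0.137 0 0 0'
```

```text
clock: 23.33
tool_pos: [0.6285, -0.1243, 0.0134]
orientation: [-180.0, 0.0, -95.3]
force: [0.1, 0.1, -0.9]
opening: 0.0435
gripper_force: 30.0
```

```bash
python3 -m inch '0 0 0.002 0 0 0;0 0 0.004 0 0 0;0 0 0.005 0 0 0;0 0 0.005 0 0 0;0 0 0.005 0 0 0;0 0 0.005 0 0 0'
```

```text
clock: 23.83
tool_pos: [0.6285, -0.1243, 0.0124]
orientation: [-180.0, 0.0, -95.3]
force: [-1.8, 0.2, 5.3]
opening: 0.0435
gripper_force: 30.0
```

```bash
python3 -m inch '0 0 0 0 0 0;0 0 0 0 0 0;0 0 0 0 0 0;0 0 0 0 0 0;0 0 -0.05 0 0 0;0 0 -0.15 0 0 0;0 0 -0.28 0 0 0;0 0 -0.36 0 0 0;0 0 -0.36 0 0 0;0 0 -0.36 0 0 0' -0.32; python3 go.py .4501 .2031 .1 -124.1; python3 go.py .4501 .2031 .1 -34.1;python3 go.py .432 -.113 .1 -27.1
```

```text
clock: 24.67
tool_pos: [0.6294, -0.1242, 0.1216]
orientation: [-179.8, 0.0, -95.4]
force: [-0.2, -0.1, -1.1]
opening: 0.0576
gripper_force: 0.0
row [-1.0304  0.6971  0.0701] [-0.0011  0.0005  0.1597] mm 374 deg 29 rows 9.0
row [-1.0304  0.6971  0.0701] [-0.0012 -0.0004 -0.3403] mm 374 deg 61 rows 9.0
row [0.0243 0.6588 0.0694] [-0.0012 -0.0005 -0.3792] mm 199 deg 68 rows 9.5
```

```bash
python3 -m inch '-0.99 0.68 0 0 0 -0.34;-0.99 0.68 0 0 0 -0.34;-0.99 0.68 0 0 0 -0.34;-0.99 0.68 0 0 0 -0.34;-0.99 0.68 0 0 0 -0.34;-0.99 0.68 0 0 0 -0.34;-0.99 0.68 0 0 0 -0.34;-0.99 0.68 0 0 0 -0.34;-0.99 0.68 0 0 0 -0.34;-0.99 0.68 0 0 0 -0.34'; python3 go.py .4501 .2031 .08 -34.1
```

```text
clock: 25.5
tool_pos: [0.4507, 0.1935, 0.1188]
orientation: [180.0, 0.0, -33.7]
force: [0.1, 0.4, -0.1]
opening: 0.0575
gripper_force: 0.0
row [-0.0192 -0.0256  0.1293] [0.0002 0.0002 0.0023] mm 40 deg 0 rows 1.0
```

```bash
python3 -m inch '-0.019 -0.022 0.05 0 0 0.002;-0.019 -0.022 0.15 0 0 0.002;-0.019 -0.022 0.22 0 0 0.002;-0.019 -0.022 0.27 0 0 0.002;-0.019 -0.022 0.29 0 0 0.002;-0.019 -0.022 0.29 0 0 0.002;-0.019 -0.022 0.29 0 0 0.002;-0.019 -0.022 0.29 0 0 0.002'; python3 go.py .4501 .2031 .0095 -34.1
```

```text
clock: 26.17
tool_pos: [0.4524, 0.1993, 0.0332]
orientation: [-179.9, -0.0, -34.5]
force: [-0.5, 0.7, 0.1]
opening: 0.0579
gripper_force: 0.0
row [-0.0134 -0.006   0.079 ] [-0.0003 -0.0001 -0.0024] mm 24 deg 0 rows 0.6
```

```bash
python3 -m inch '-0.013 -0.006 0.03 0 0 -0.002;-0.013 -0.006 0.055 0 0 -0.002;-0.013 -0.006 0.075 0 0 -0.002;-0.013 -0.006 0.077 0 0 -0.002;-0.013 -0.006 0.077 0 0 -0.002;-0.013 -0.006 0.077 0 0 -0.002'; python3 go.py .4501 .2031 .0095 -34.1
```

```text
clock: 26.67
tool_pos: [0.4497, 0.2028, 0.0094]
orientation: [180.0, 0.0, -34.2]
force: [-0.6, -0.5, 0.1]
opening: 0.0578
gripper_force: 0.0
row [ 0.0006 -0.0017 -0.0005] [ 0.0001  0.     -0.0003] mm 1 deg 0 rows 0.0
```

```bash
python3 -m inch '0 0 0 0 0 0;0 0 0 0 0 0;0 0 0 0 0 0;0 0 0 0 0 0;0 0 0 0 0 0;0 0 0 0 0 0' 1
```

```text
clock: 27.17
tool_pos: [0.4498, 0.2029, 0.0096]
orientation: [-180.0, -0.0, -34.2]
force: [-0.8, -0.5, 3.0]
opening: 0.0373
gripper_force: 30.0
```

```bash
python3 -m inch '0 0 -0.08 0 0 0;0 0 -0.18 0 0 0;0 0 -0.28 0 0 0;0 0 -0.33 0 0 0;0 0 -0.33 0 0 0;0 0 -0.33 0 0 0'; python3 go.py .432 -.113 .09 -27.1
```

```text
clock: 27.67
tool_pos: [0.4498, 0.2031, 0.109]
orientation: [-179.9, -0.0, -34.2]
force: [-1.0, -0.5, -1.3]
opening: 0.038
gripper_force: 30.0
row [0.5427 0.9051 0.0616] [-0.0006 -0.     -0.0393] mm 317 deg 7 rows 7.6
```

```bash
python3 -m inch '0.06 0.1 0 0 0 0;0.54 0.9 0 0 0 -0.039;0.54 0.9 0 0 0 -0.039;0.54 0.9 0 0 0 -0.039;0.54 0.9 0 0 0 -0.039;0.54 0.9 0 0 0 -0.039;0.54 0.9 0 0 0 -0.039;0.54 0.9 0 0 0 -0.039;0.54 0.9 0 0 0 -0.039;0.54 0.9 0.06 0 0 -0.039'; python3 go.py .432 -.113 .055 -27.1
```

```text
clock: 28.5
tool_pos: [0.4329, -0.1134, 0.0912]
orientation: [-179.9, -0.1, -27.3]
force: [0.7, 0.6, -1.1]
opening: 0.0377
gripper_force: 30.0
row [-0.0034  0.0002  0.1207] [-0.0003 -0.0007 -0.0014] mm 36 deg 0 rows 0.9
```

```bash
python3 -m inch '0 0 0.04 0 0 0;0 0 0.08 0 0 0;0 0 0.12 0 0 0;0 0 0.16 0 0 0;0 0 0.19 0 0 0;0 0 0.21 0 0 0;0 0 0.225 0 0 0;0 0 0.225 0 0 0;0 0 0.225 0 0 0;0 0 0.225 0 0 0'; python3 go.py .432 -.113 .0125 -27.1
```

```text
clock: 29.33
tool_pos: [0.4324, -0.1115, 0.0232]
orientation: [-180.0, -0.0, -27.1]
force: [0.5, 0.8, -0.7]
opening: 0.0378
gripper_force: 30.0
row [0.0012 0.005  0.0356] [-0.0001 -0.0001 -0.0001] mm 11 deg 0 rows 0.3
```

```bash
python3 -m inch '0.001 0.004 0.01 0 0 0;0.001 0.004 0.02 0 0 0;0.001 0.004 0.026 0 0 0;0.001 0.004 0.031 0 0 0;0.001 0.004 0.034 0 0 0;0.001 0.004 0.037 0 0 0;0.001 0.004 0.037 0 0 0;0.001 0.004 0.037 0 0 0'
```

```text
clock: 30.0
tool_pos: [0.4318, -0.1128, 0.0126]
orientation: [180.0, -0.0, -27.1]
force: [-3.6, 1.9, 12.9]
opening: 0.0375
gripper_force: 30.0
```

```bash
python3 -m inch '0 0 -0.002 0 0 0;0 0 -0.002 0 0 0;0 0 -0.002 0 0 0;0 0 -0.002 0 0 0' ; python3 -m inch '0 0 0 0 0 0;0 0 0 0 0 0;0 0 0 0 0 0;0 0 0 0 0 0;0 0 -0.05 0 0 0;0 0 -0.15 0 0 0;0 0 -0.3 0 0 0;0 0 -0.45 0 0 0;0 0 -0.6 0 0 0;0 0 -0.6 0 0 0' -0.2; python3 go.py .55 .15 .3 -100
```

```text
clock: 30.33
tool_pos: [0.432, -0.1127, 0.0126]
orientation: [-180.0, -0.0, -27.1]
force: [-1.2, 0.9, 5.2]
opening: 0.0375
gripper_force: 30.0
clock: 31.17
tool_pos: [0.4349, -0.113, 0.1991]
orientation: [-179.8, -0.5, -27.1]
force: [1.0, -0.4, 0.5]
opening: 0.0527
gripper_force: 0.0
row [-0.0545 -0.9565 -0.3328] [-0.003  -0.0015  0.4051] mm 304 deg 73 rows 10.2
```

```bash
python3 -m inch '-0.05 -0.5 -0.3 0 0 0.1;-0.05 -0.5 -0.3 0 0 0.2;-0.05 -0.5 -0.3 0 0 0.3;-0.05 -0.5 -0.3 0 0 0.38;-0.05 -0.5 -0.3 0 0 0.38;-0.05 -0.5 -0.3 0 0 0.38;-0.05 -0.5 -0.3 0 0 0.38;-0.05 -0.5 -0.3 0 0 0.38;-0.05 -0.5 -0.3 0 0 0.38;-0.05 -0.5 -0.3 0 0 0.38'; python3 wl.py w5 thin_plaque:.433,-.3,150.4,.008 thick_plaque:.6232,-.285,172.3,.008 square_tile:.6285,-.1243,174,.003 oblong_tile:.432,-.113,152.9,.003
python3 -c "
from h import *
cv2.imwrite('pics/s5.png',cv2.resize(snapshot('scene')[130:290,180:460,::-1],None,fx=2.8,fy=2.8))"
```

```text
clock: 32.0
tool_pos: [0.4868, 0.0277, 0.282]
orientation: [180.0, -0.0, -95.9]
force: [0.9, -0.2, 0.3]
opening: 0.0525
gripper_force: 0.0
square_tile 0.56 [ 0.6302 -0.1225] 174.5 0.862 rect [186, 64, 39, 31]
square_tile 0.56 [ 0.6292 -0.1221] 173.7 0.863 rect [186, 64, 39, 31]
oblong_tile 0.92 [ 0.4321 -0.1128] 153.2 0.968 rect [316, 48, 57, 44]
oblong_tile 0.92 [ 0.4319 -0.1127] 152.8 0.968 rect [316, 48, 57, 44]
```

View pics/w5.png

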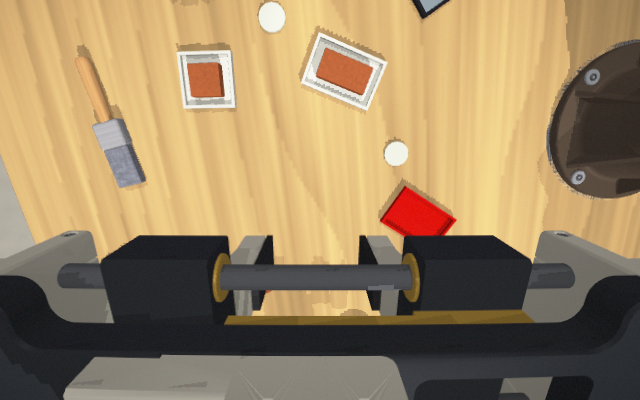

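View pics/s5.png

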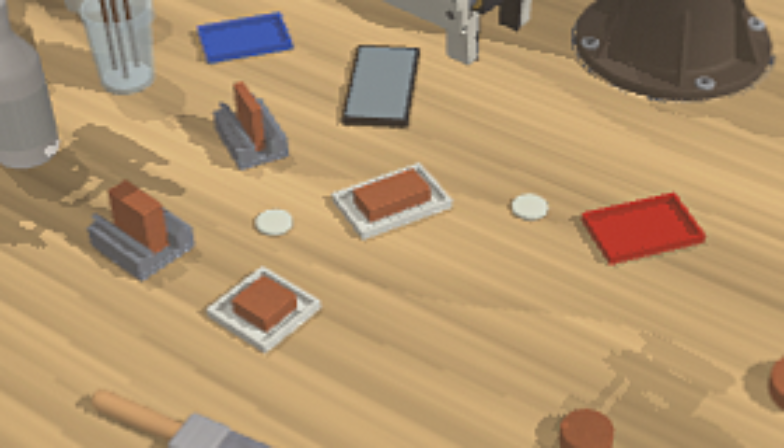

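Both tiles lie flat in their white trays (wrist view (207,80) and (345,71)), and both plaques stand in their slots (scene crop (245,115) and (138,215)). One numeric check on how the plaques sit along the slots, then I'll hand in.

```bash
python3 - <<'E'
from h import *
from plant import *
cam={n:camera_params(n) for n in("top","scene")}
for n in cam: snapshot(n)
for t,q in dict(thin_plaque=(.433,-.3,150.4),thick_plaque=(.6232,-.285,172.3)).items():
    vs=[]
    for n in cam:
        for d in cut_out(n,t)[:4]:
            v=np.argwhere(d["pixels"])
            if len(v)<10: continue
            w=unproj([v.mean(0)[::-1]],.04,cam[n])[0]
            if np.hypot(w[0]-q[0],w[1]-q[1])<.03: vs.append((d["pixels"],cam[n])); print(t,n,round(d["p"],2)); break
    if not vs: print(t,"none"); continue
    p,s=fit(DIM[t],vs,[q[0],q[1],np.radians(q[2])],.008); print(p[:2].round(4),np.degrees(p[2]).round(1),round(s,3))
    a=np.radians(q[2]+90); st=dict(thin_plaque=(.4345,-.2998),thick_plaque=(.6225,-.284))[t]
    d=p[:2]-st; print("along slot mm",(1000*d@[np.cos(a),np.sin(a)]).round(1),"across",(1000*d@[np.sin(a),-np.cos(a)]).round(1))
print(get_obs()["clock"])
E
```

```text
thin_plaque top 0.49
thin_plaque scene 0.65
[ 0.4325 -0.302 ] 148.1 0.842
along slot mm 2.9 across 0.6
thick_plaque top 0.5
thick_plaque scene 0.76
[ 0.6228 -0.2868] 169.3 0.821
along slot mm 2.8 across -0.7
32.6
```

Both plaques are within 3 mm of centre along their slots, well inside the 12 mm allowed.

```bash
python3 -c "
from plant import *;print(close_job())"
```

```text
the job is handed in; nothing more can be done
None
```

The job is handed in at about 33 s of the 106 s: both plaques stand fully down in their matching stands, both tiles lie flat in their white trays, and the arm never went near the two discs; the hand-in returned no verdict.

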